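# Run-down check of a bench turntable

## Robot

A 6-joint arm with a two-finger parallel gripper is mounted at the origin on the work surface. World frame = base frame: x ahead of the robot, y to its left, z up, the work surface at z = 0. Lengths are in mm, angles in rad, forces in N, time in s.
With the tool pointing down it reaches from about 350 to 725 mm from the base axis. Payload 6 kg.
Tool frame: the origin (TCP) lies between the finger pads, 19 mm behind the fingertips; this is the grasp point; z points along the fingers, y is the line along which they close (so a half turn about z gives the same grasp; the last joint's range is limited). The gripper opens to 85 mm and grips with 20 to 120 N. Pads are 22 mm wide; open, the fingers measure 114 mm over their backs; the gripper's body (76 mm by 85 mm) begins 54 mm behind the grasp point. The pads swing forward as they close: fully open they stand 13 mm farther back than shut.
Start: joints at [1.489, 0.04, 0.085, 0, -1.615, -0.334], TCP at [242.325, 548.866, 249.961] pointing down, gripper open.
Joint ranges: [-2.56, 2.56], [-1.29, 2.01], [-1.08, 1.49], [-3.29, 1.98], [-2.81, -0.18], [-2.99, 2.99]. Speed limits (rad/s): [2.57, 2.57, 3.01, 3.14, 3.14, 3.14].

## Interface

Orientations are given as [roll, pitch, yaw] about the fixed x, y, z axes, in that order (R = Rz(yaw) Ry(pitch) Rx(roll)).
In Python, from plant import r gives the robot as it stands. The module is installed in compiled form; this text tells all that it offers.
- The arm moves only by the shell command python3 -m inch 'ROWS' [FORCE]. ROWS is a JSON object of lists of equal length, an entry for each row: "travel": the shift along the tool's x, y, z in cm, a list of three; "twist": the turn about the tool's z in rad; "claw": the finger opening in cm, from 0 to 8.54. A call has 1 to 20 rows; each row is the pose to reach, as a shift and turn from the pose commanded when the call began, along the tool's axes at that moment; what a row does not reach only later rows make up. A row lasts 1/10 s, in which the tool goes at most 50 mm and 8.59 degrees, less where a joint would pass 70% of its speed; a pose out of reach is approached as far as the arm can. A call with a gripper value outside its range is refused whole. The fingers move at their own pace and stop on an object; FORCE is the grip in N (left out, the last holds). Time passes only in rows, so rows that repeat a pose let the fingers close. It gives the time, the measured TCP pose, the force, the opening and the grip force at its end, in the units of the state.
- r.read_state(): the state, without advancing time (a new reading comes with each control period).
- r.capture(name): name is "side" or "top"; returns a dict with "image" (384x512x3 uint8, red, green, blue), "camera_matrix" (3x3 intrinsics, pixels), "R" (3x3) and "t" (3): a world point X has camera coordinates R X + t. Camera axes: x right, y down, z forward; pixel columns grow to the right and rows downward; lengths in mm; the calibration is good to about 2 mm. A picture is of the moment at which its call begins. There is no depth.
- r.job_done(): hands the job in; it is judged then, once.
The state is a dict: "time": time; "q": joint angles; "qvel": joint speeds; "joint_torque": joint torques, N m; "ee_pos": TCP position; "tool_rot": TCP orientation; "contact_force": force on the tool from outside, world axes, zero at the start; "moment": the same for the moment, N m; "gripper_width": finger opening in mm; "grip_force": force on a finger pad.
Only numpy, scipy, OpenCV 4.12 (cv2) and the standard library are available. Lean on these libraries where they do the work, as an engineer would, in place of code of your own. Each camera call takes 0.05 s, during which the arm holds its last target. There are 200 camera calls.

## Task

Check how freely the bench turntable runs: push its knob to set the plate turning (never faster than half a turn a second), let go, and while it coasts keep the fingertips hovering just above the moving knob for five seconds without touching anything of the turntable, staying within about 2 cm of the knob's middle sideways and not more than 4 cm above it, all while the plate still makes at least a turn in twenty seconds. Then stop the plate, bring its knob round to the pointer so that it is in line with it to within a centimetre, and let go with everything at rest. Leave the other things on the table where they are.

Things in the scene. Friction and masses are not known exactly. Their poses are not given: they have to be found in the camera images.
- plate (a joint): Turning angle (rad) of the round plate: 0 (and each multiple of 2 pi) with the knob at the pointer, growing anticlockwise seen from above, no stops. Aluminium, 260 mm across, top 60 mm above the table; a steel sleeve 56 mm wide, 30 mm tall is fixed on its middle. Inertia 0.019 kg m2 (varies by a third), viscous drag 0.002 N m s/rad, dry friction 0.001 N m, no spring: it coasts for many seconds.
- knob_top (a point): Middle of the top face of the crank knob: an upright black plastic cylinder 32 mm across and 66 mm tall, near the rim of the plate, 100 mm from the turning axis; its top is 130 mm above the table. It moves with the plate and also spins freely on its own pin, so it can be pushed or gripped without turning the gripper.
- axis (a point): Turning axis of the plate (vertical), at the height of the plate's top face, 60 mm above the table. Fixed.
- park (a point): Where knob_top is when the knob is parked in line with the pointer: 100 mm from the axis, 130 mm above the table. Fixed during a run.
- turn_base: Fixed base of the turntable: a green steel square 300 x 300 x 12 mm, origin at the middle of its underside, x axis towards the pointer. The pointer is a thin steel needle on a post just outside the plate's rim, 143 mm from the axis, 71 mm tall at most, its needle pointing at the axis.
- bush_a: Loose steel bush 32 mm across, 45 mm tall, standing on a corner of the base plate, origin at its underside. Leave it.
- bush_b: Loose darker steel bush 32 mm across, 30 mm tall, standing on another corner of the base plate, origin at its underside. Leave it.
- sleeve_a: Loose dark steel pipe sleeve 60 mm across, 75 mm tall, standing on the table to the left. Leave it.
- sleeve_b: Loose steel pipe sleeve 72 mm across, 60 mm tall, standing on the table to the left. Leave it.
- wrench: Loose wrench lying on the table to the right. Leave it.
- spray: Loose can 60 mm across, 160 mm tall, standing on the table to the right. Leave it.
- carton: Loose cardboard box 120 x 90 x 80 mm on the table to the right. Leave it.

How it is judged:
By the outcome, as a careful person would: the job done as asked, in the order asked, and still so for the second after the job is handed in, with the robot touching nothing.
It also fails if it takes over 58 s, if anything falls off the work surface, if the arm or the gripper's body presses on something with over 40 N, if the wrist force passes 120 N, or if a joint passes its speed limit or range.

## Working session

There is one attempt and no reset: what is moved stays moved. The work goes in short steps, Python scripts to look and compute and a shell command to move; the robot and the scene stay as the last step left them, time stands still between calls to the robot, and variables do not carry over. Pictures are saved under pics/ and viewed, at most 10 in all, crops included, and the job is handed in when it is done.

```bash
mkdir -p pics
python3 - <<'E'
from plant import r
import cv2
s=r.read_state();print({k:s[k] for k in('time','ee_pos','tool_rot','contact_force','gripper_width')})
for n in('side','top'):
    c=r.capture(n);cv2.imwrite(f'pics/{n}0.png',cv2.resize(c['image'][:,:,::-1],(800,600),interpolation=cv2.INTER_CUBIC))
    print(n,c['camera_matrix'],c['R'],c['t'])
E
```

```text
{'time': 0.0, 'ee_pos': array([242.17592267, 548.6237105 , 248.97130922]), 'tool_rot': array([ 3.13980892e+00, -1.20484884e-04, -4.15810354e-01]), 'contact_force': array([-0.74832724, -0.05505532, -0.20642848]), 'gripper_width': 85.63707451663569}
side [[431.74304175   0.         251.14835568]
 [  0.         431.74304175 194.14296252]
 [  0.           0.           1.        ]] [[ 0.7912803  -0.61144618 -0.0030086 ]
 [-0.31900695 -0.40862328 -0.85513834]
 [ 0.52164169  0.67761389 -0.51839114]] [-437.80699077  260.23545879 1063.89494098]
top [[359.92356332   0.         251.69573272]
 [  0.         359.92356332 184.63716934]
 [  0.           0.           1.        ]] [[-0.02226281 -0.99973772  0.00537272]
 [-0.9965102   0.02175786 -0.08058545]
 [ 0.08044741 -0.00714803 -0.99673322]] [ -38.21858264  541.80667661 1187.47211084]
```

View pics/top0.png

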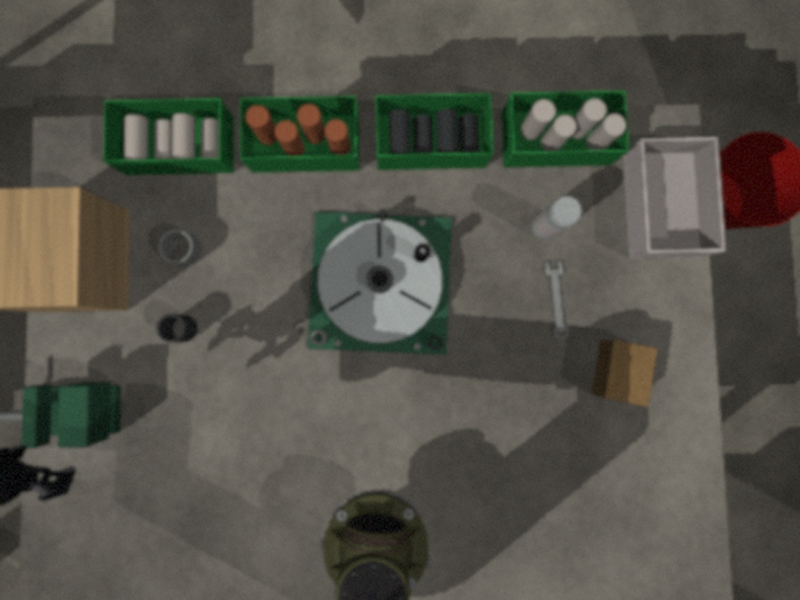

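View pics/side0.png

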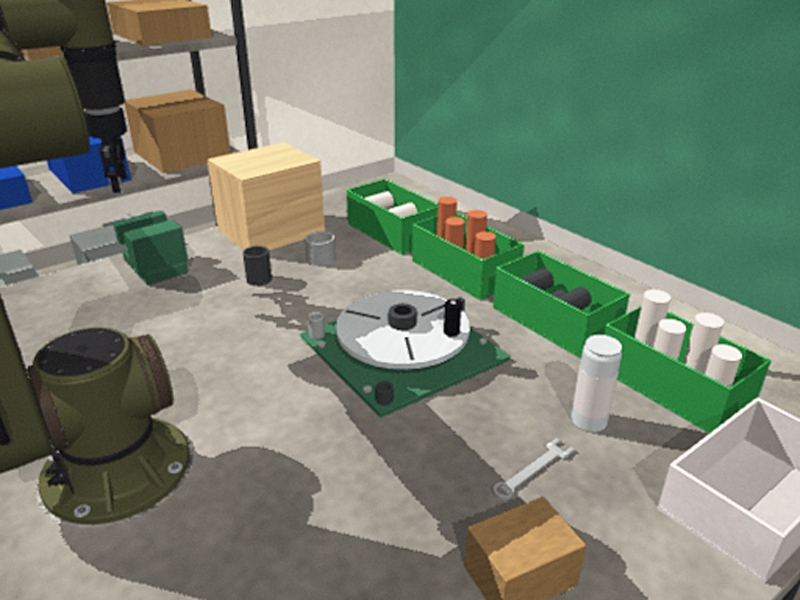

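The top view shows the plate centred near (380,278), the knob top near (423,251), and bushes on the two near corners (318,338) and (433,342). The pointer seems to be at the far side, near (383,214), so I'll enlarge that area.

```bash
cat > h.py <<'E'
import numpy as np, cv2
from plant import r
def ray(c,u,v,z):
    "pixel (native) -> world point on plane z"
    R,t,K=map(np.array,(c['R'],c['t'],c['camera_matrix']))
    o=-R.T@t; d=R.T@np.linalg.solve(K,[u,v,1.]); return o+d*(z-o[2])/d[2]
def proj(c,X):
    p=np.array(c['camera_matrix'])@(np.array(c['R'])@X+c['t']); return p[:2]/p[2]
E
python3 - <<'E'
from h import *
c=r.capture('top'); k=512/800
for n,u,v,z in(('hub',380,276,90),('knob',423,250,130),('ptr',383,214,71),('c1',316,211,12),('c2',453,214,12),('c3',447,353,12),('c4',307,348,12)): print(n,ray(c,u*k,v*k,z).round(1))
a=c['image'][125:235,190:300]; b=r.capture('side'); b=b['image'][175:270,185:335]
A=cv2.resize(a,(440,440),interpolation=3);B=cv2.resize(b,(600,380),interpolation=3)
cv2.imwrite('pics/ctop.png',cv2.resize(a,(600,600),interpolation=2)[:,:,::-1]);cv2.imwrite('pics/cside.png',cv2.resize(b,(800,507),interpolation=2)[:,:,::-1])
E
```

```text
hub [561.4 -23.3  90. ]
knob [ 606.9 -109.6  130. ]
ptr [693.2 -31.9  71. ]
c1 [715.6 115.3  12. ]
c2 [ 702.6 -184.8   12. ]
c3 [ 400.  -162.6   12. ]
c4 [417.5 137.9  12. ]
```

View pics/ctop.png

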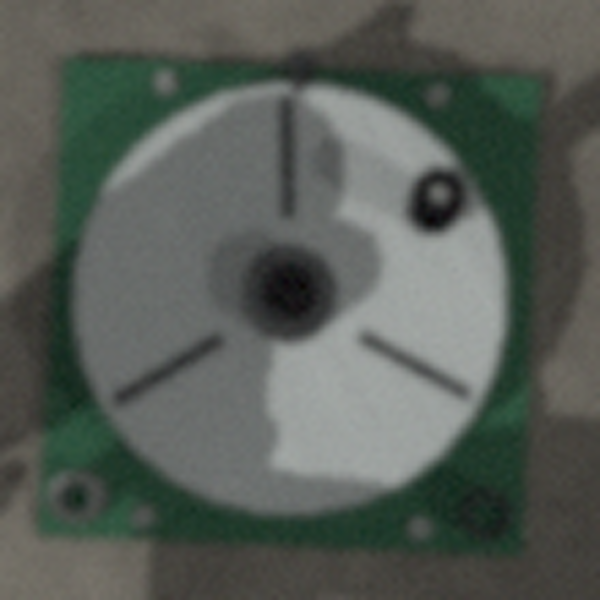

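View pics/cside.png

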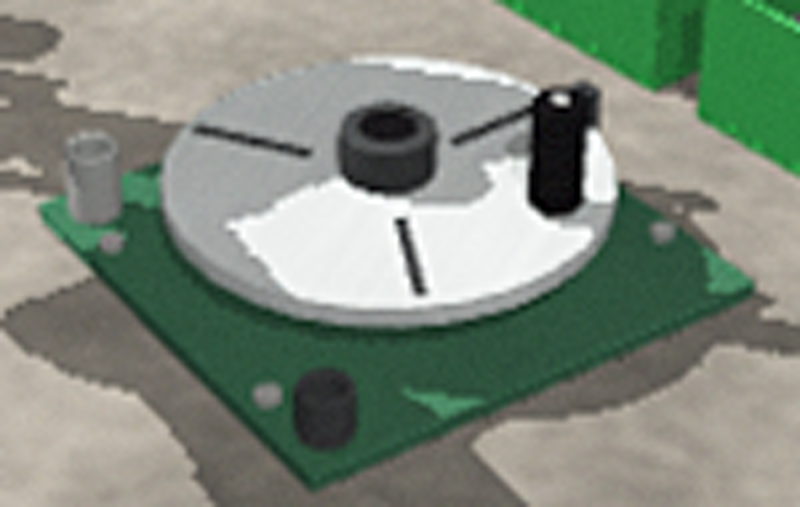

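The axis is near (560,-23.5) and the pointer lies along about -4.3°, which puts the park point near (660,-31). The knob is near (607,-110), about 57° clockwise of the pointer. I'll move above the knob and align the tool with the world axes.

```bash
python3 -m inch '{"travel":[[1.2,0.9,0],[3.6,2.7,0],[7.2,5.5,0],[10.8,8.2,0],[14.4,10.9,0],[18,13.7,0],[21.6,16.4,0],[25.2,19.1,0.5],[28.8,21.8,1],[32.4,24.6,1.5],[36,27.3,2],[39.6,30,2.5],[43.2,32.8,3],[46.8,35.5,3.5],[50.4,38.2,4],[54,41,4.5],[57,43.2,5],[58.8,44.6,5.5],[60,45.5,5.8],[60,45.5,6]],"twist":[-0.02,-0.04,-0.06,-0.08,-0.1,-0.12,-0.14,-0.17,-0.2,-0.23,-0.26,-0.29,-0.32,-0.35,-0.38,-0.4,-0.41,-0.416,-0.416,-0.416],"claw":[8.5,8.5,8.5,8.5,8.5,8.5,8.5,8.5,8.5,8.5,8.5,8.5,8.5,8.5,8.5,8.5,8.5,8.5,8.5,8.5]}' 20
python3 - <<'E'
from h import *
s=r.read_state();print(s['time'],s['ee_pos'],s['tool_rot'],s['q'])
c=r.capture('top');b=r.capture('side')
cv2.imwrite('pics/m1.png',np.hstack([cv2.resize(i,(400,400),interpolation=2) for i in (c['image'][125:225,200:300],b['image'][150:270,215:335])])[:,:,::-1])
E
```

```text
time: 2.2
ee_pos: [607.6, -111.0, 189.0]
tool_rot: [3.141, 0.002, -0.002]
contact_force: [-1.0, 0.0, 0.3]
gripper_width: 85.2
grip_force: 0.0
2.2 [ 607.56203487 -110.96975854  188.96352822] [ 3.14128791e+00  1.57704943e-03 -1.87712692e-03] [ 1.43173345e-01  8.95391147e-02  2.57501690e-02  7.37381874e-05
 -1.50861192e+00  1.42574145e+00]
```

View pics/m1.png

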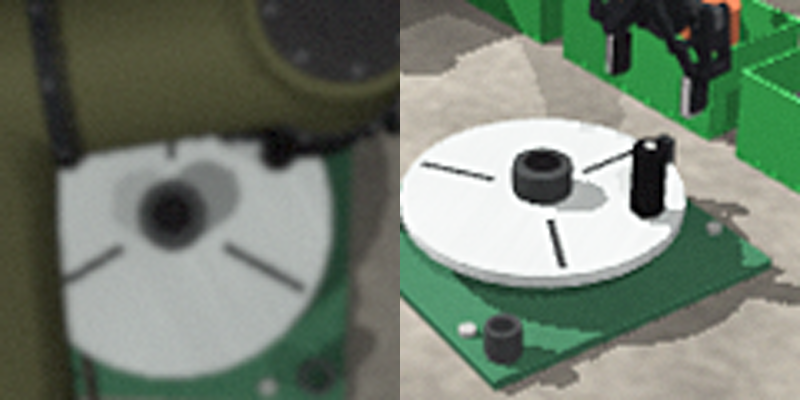

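The side view shows the fingers straddling the knob, whose top is at about (649,146) in the crop. I'll descend and grip.

```bash
python3 -m inch '{"travel":[[0,0,1],[0,0,3],[0,0,5],[0,0,6.8],[0,0,7.6],[0,0,7.6],[0,0,7.6],[0,0,7.6],[0,0,7.6],[0,0,7.6]],"twist":[0,0,0,0,0,0,0,0,0,0],"claw":[8.5,8.5,8,7,5.5,4,3,2.8,2.8,2.8]}' 20
python3 - <<'E'
from h import *
b=r.capture('side');print(ray(b,289.7,193.8,130).round(1)); s=r.read_state();print(s['ee_pos'],s['contact_force'],s['gripper_width'],s['grip_force'],s['time'])
cv2.imwrite('pics/m2.png',cv2.resize(b['image'][150:270,215:335],(400,400),interpolation=2)[:,:,::-1])
E
```

```text
time: 3.3
ee_pos: [607.2, -108.3, 114.6]
tool_rot: [-3.14, 0.0, 0.001]
contact_force: [-2.2, 4.0, -1.6]
gripper_width: 31.4
grip_force: 20.8
[ 609.7 -108.8  130. ]
[ 607.19317603 -108.2698071   114.55567953] [-2.62378753  6.40369754 -1.12892837] 31.628894359517837 20.79182913992554 3.35
```

View pics/m2.png

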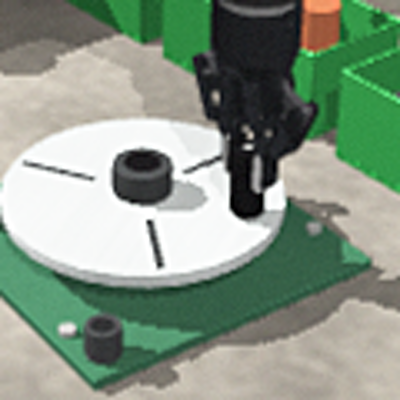

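```bash
cat >> h.py <<'E'
C=np.array([559.,-23.])
def rows(th,base): # tool offsets cm (tool x=+wx, y=-wy) for knob angles th from commanded xy base
    P=C+100*np.c_[np.cos(th),np.sin(th)]-base
    print([[round(float(a)/10,1),round(float(-b)/10,1)] for a,b in P])
E
python3 - <<'E'
from h import *
w=[.2,.5,.8,1.1,1.4]+[1.5]*8+[1.48,1.46,1.44,1.42,1.40,1.38,1.36]
th=-1.045+np.cumsum(w)/10;print(th.round(2)); rows(th,np.array([608,-111]))
E
```

```text
[-1.02 -0.98 -0.89 -0.78 -0.64 -0.49 -0.34 -0.19 -0.04  0.1   0.26  0.4
  0.56  0.7   0.85  0.99  1.14  1.28  1.41  1.55]
[[0.3, -0.3], [0.7, -0.5], [1.4, -1.0], [2.2, -1.7], [3.1, -2.8], [3.9, -4.0], [4.5, -5.4], [4.9, -6.9], [5.1, -8.4], [5.0, -9.8], [4.8, -11.3], [4.3, -12.7], [3.6, -14.1], [2.7, -15.3], [1.7, -16.3], [0.6, -17.2], [-0.7, -17.9], [-2.0, -18.4], [-3.3, -18.7], [-4.7, -18.8]]
```

```bash
python3 -m inch '{"travel":[[0.3,-0.3,0],[0.7,-0.5,0],[1.4,-1.0,0],[2.2,-1.7,0],[3.1,-2.8,0],[3.9,-4.0,0],[4.5,-5.4,0],[4.9,-6.9,0],[5.1,-8.4,0],[5.0,-9.8,0],[4.8,-11.3,0],[4.3,-12.7,-0.5],[3.6,-14.1,-2.5],[2.7,-15.3,-4.5],[1.7,-16.3,-5.5],[0.6,-17.2,-5.5],[-0.7,-17.9,-5.5],[-2.0,-18.4,-5.5],[-3.3,-18.7,-5.5],[-4.7,-18.8,-5.5]],"twist":[0,0,0,0,0,0,0,0,0,0,0,0,0,0,0,0,0,0,0,0],"claw":[2.8,2.8,2.8,2.8,2.8,2.8,2.8,2.8,6,6,6,6,6,6,6,6,4,1,1,1]}' 20
python3 - <<'E'
from h import *
b=r.capture('side'); s=r.read_state();print(s['ee_pos'],s['contact_force'],s['gripper_width'],s['qvel'],s['time'])
cv2.imwrite('pics/m3.png',cv2.resize(b['image'][130:270,175:335],(800,700),interpolation=2)[:600,:,::-1]); np.save('m3.npy',b['image'])
print(proj(b,np.array([559+100*np.cos(1.55),77,130])),(proj(b,np.array([559,-23,90]))))
E
```

```text
time: 5.35
ee_pos: [558.9, 78.7, 167.6]
tool_rot: [3.141, 0.002, 0.0]
contact_force: [0.6, 0.3, -0.5]
gripper_width: 10.0
grip_force: 0.0
[557.69839653  78.69561082 168.07212303] [1.89880669 0.96850349 0.47170868] 10.159111403255682 [-0.0166853   0.03864602  0.05242628  0.00813159  0.00685279  0.03084757] 5.4
[237.85248903 174.38510972] [257.26141402 198.93242479]
```

View pics/m3.png

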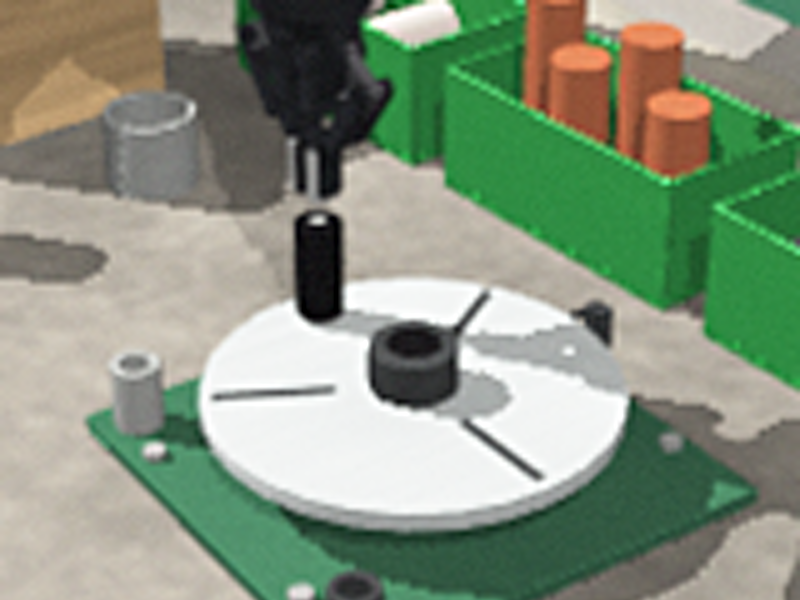

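The knob top is at crop (319,218), directly under the closed fingertips. Next is an image-based angle estimator, so I can keep tracking.

```bash
cat >> h.py <<'E'
def angle(c,guess,span=0.6):
    "knob angle (world, rad) from the side image: dark upright body against brighter flanks"
    g=cv2.cvtColor(c['image'],cv2.COLOR_RGB2GRAY).astype(np.float32)
    right=np.array(c['R'])[0].copy(); right[2]=0; right/=np.linalg.norm(right)
    def score(th):
        p=np.array([*(C+100*np.array([np.cos(th),np.sin(th)])),0])
        f=lambda offs:np.mean([cv2.remap(g,*[np.float32([[k]]) for k in proj(c,p+right*o+[0,0,z])],1)[0,0] for o in offs for z in range(75,125,8)])
        return f((-12,-6,0,6,12))-.5*f((-21,-25,21,25))
    ths=np.arange(guess-span,guess+span,.015); s=np.array([score(t) for t in ths]); k=s.argmin()
    m=slice(max(k-4,0),k+5); q=np.polyfit(ths[m],s[m],2); return -q[1]/2/q[0],s[k]
E
python3 - <<'E'
from h import *
b=r.capture('side'); i1=dict(b); i1['image']=np.load('m3.npy')
print(ray(b,238.8,173.6,130),angle(i1,1.55),angle(b,1.6),r.read_state()['time'])
for th0 in(1.55,):
    w=1.32*np.exp(-.13*np.arange(.1,1.3,.1)); th=1.55+.13+np.cumsum(w)/10; print(th.round(2)); rows(th,np.array([608-47,-111+188]))
E
```

```text
[566.42302453  79.30410924 130.        ] (np.float64(1.5442268043401417), np.float32(-73.8436)) (np.float64(1.6095446404021179), np.float32(-72.32146)) 5.45
[1.81 1.94 2.07 2.19 2.31 2.44 2.56 2.68 2.79 2.91 3.02 3.14]
[[-2.6, 0.3], [-3.8, 0.7], [-5.0, 1.2], [-6.0, 1.9], [-7.0, 2.6], [-7.8, 3.5], [-8.5, 4.5], [-9.1, 5.5], [-9.6, 6.6], [-9.9, 7.7], [-10.1, 8.8], [-10.2, 10.0]]
```

```bash
python3 -m inch '{"travel":[[-2.6,0.3,0],[-3.8,0.7,0],[-5.0,1.2,0],[-6.0,1.9,0],[-7.0,2.6,0],[-7.8,3.5,0],[-8.5,4.5,0],[-9.1,5.5,0],[-9.6,6.6,0],[-9.9,7.7,0]],"twist":[0,0,0,0,0,0,0,0,0,0],"claw":[1,1,1,1,1,1,1,1,1,1]}'
python3 - <<'E'
from h import *
b=r.capture('side'); s=r.read_state(); a,q=angle(b,2.9); print(a,q,C+100*np.array([np.cos(a),np.sin(a)]),s['ee_pos'],s['contact_force'],s['time'])
om=1.31
w0=(a-1.544)/1.1; print('mean speed',w0)
np.save('m4.npy',b['image'])
E
```

```text
time: 6.45
ee_pos: [461.1, 0.3, 169.0]
tool_rot: [3.142, -0.0, 0.0]
contact_force: [0.4, 0.4, -0.1]
gripper_width: 10.0
grip_force: 0.0
2.943344577082313 -103.4942 [460.95868729  -3.30479749] [460.87515303  -0.75786589 169.23018681] [-0.55770704 -2.02277741 -0.26083459] 6.5
mean speed 1.2721314337111933
```

Run:
```python
from h import *
w=1.21-.15*np.arange(.05,1.4,.1); th=3.003+np.cumsum(w)/10; print(th.round(2)); rows(th,np.array([462,0]))
```

```text
[3.12 3.24 3.36 3.48 3.59 3.7  3.81 3.92 4.03 4.14 4.24 4.35 4.45 4.55]
[[-0.3, 2.1], [-0.2, 3.3], [-0.1, 4.5], [0.3, 5.6], [0.7, 6.6], [1.2, 7.6], [1.9, 8.5], [2.6, 9.3], [3.4, 10.1], [4.3, 10.7], [5.2, 11.2], [6.1, 11.6], [7.1, 12.0], [8.1, 12.2]]
```

```bash
python3 -m inch '{"travel":[[-0.3,2.1,0],[-0.2,3.3,0],[-0.1,4.5,0],[0.3,5.6,0],[0.7,6.6,0],[1.2,7.6,0],[1.9,8.5,0],[2.6,9.3,0],[3.4,10.1,0],[4.3,10.7,0],[5.2,11.2,0],[6.1,11.6,0],[7.1,12.0,0],[8.1,12.2,0]],"twist":[0,0,0,0,0,0,0,0,0,0,0,0,0,0],"claw":[1,1,1,1,1,1,1,1,1,1,1,1,1,1]}'
python3 - <<'E'
from h import *
b=r.capture('side'); s=r.read_state(); a,q=angle(b,4.55); print(a,q,C+100*np.array([np.cos(a),np.sin(a)]),s['ee_pos'],s['time'])
np.save('m5.npy',b['image'])
w0=(a-2.943)/1.45; print('mean speed',w0)
w=w0-.13*.725
w=w-.13*np.arange(.1,2.0,.1)[:16]; th=a+.05*w[0]+np.cumsum(w)/10; print(th.round(2)); rows(th,np.array([543,-122]))
E
```

```text
time: 7.9
ee_pos: [543.3, -121.0, 169.0]
tool_rot: [3.141, 0.0, 0.0]
contact_force: [0.5, -0.6, 0.2]
gripper_width: 10.2
grip_force: 0.0
4.549855953895775 -91.79131 [ 542.81816343 -121.68205594] [ 544.11258546 -121.0284925   168.62386482] 7.95
mean speed 1.1081765199281206
[4.7  4.8  4.9  4.99 5.09 5.18 5.27 5.36 5.45 5.54 5.63 5.72 5.8  5.88
 5.96 6.05]
[[1.5, 0.1], [2.5, 0.1], [3.4, -0.1], [4.4, -0.3], [5.3, -0.6], [6.1, -1.0], [6.9, -1.4], [7.7, -2.0], [8.4, -2.5], [9.0, -3.2], [9.5, -3.8], [10.0, -4.5], [10.5, -5.3], [10.8, -6.0], [11.1, -6.8], [11.3, -7.5]]
```

```bash
python3 -m inch '{"travel":[[1.5,0.1,0],[2.5,0.1,0],[3.4,-0.1,0],[4.4,-0.3,0],[5.3,-0.6,0],[6.1,-1.0,0],[6.9,-1.4,0],[7.7,-2.0,0],[8.4,-2.5,0],[9.0,-3.2,0],[9.5,-3.8,0],[10.0,-4.5,0],[10.5,-5.3,0],[10.8,-6.0,0],[11.1,-6.8,0],[11.3,-7.5,0]],"twist":[0,0,0,0,0,0,0,0,0,0,0,0,0,0,0,0],"claw":[1,1,1,1,1,1,1,1,1,1,1,1,1,1,1,1]}'
python3 - <<'E'
from h import *
b=r.capture('side'); s=r.read_state(); a,q=angle(b,6.05); print(a,q,C+100*np.array([np.cos(a),np.sin(a)]),s['ee_pos'],s['time'])
w0=(a-4.550)/1.65; print('mean speed',w0)
w=w0-.12*.825
w=w-.12*np.arange(.1,2.1,.1); th=a+.05*w[0]+np.cumsum(w)/10; print(th.round(2)); rows(th,np.array([656,-47]))
E
```

```text
time: 9.55
ee_pos: [655.6, -45.0, 169.0]
tool_rot: [3.142, -0.0, 0.0]
contact_force: [0.4, -0.8, 0.0]
gripper_width: 9.7
grip_force: 0.0
6.081532989157245 -64.239655 [656.97369752 -43.02884405] [655.74854472 -44.13483981 168.91303784] 9.6
mean speed 0.9282018116104518
[6.2  6.28 6.36 6.44 6.52 6.59 6.67 6.74 6.81 6.89 6.96 7.02 7.09 7.16
 7.22 7.29 7.35 7.41 7.47 7.53]
[[0.3, -1.6], [0.3, -2.4], [0.3, -3.2], [0.2, -4.0], [0.0, -4.7], [-0.2, -5.5], [-0.4, -6.2], [-0.7, -6.8], [-1.1, -7.5], [-1.5, -8.1], [-1.9, -8.6], [-2.3, -9.1], [-2.8, -9.6], [-3.3, -10.1], [-3.8, -10.5], [-4.3, -10.8], [-4.9, -11.1], [-5.4, -11.4], [-6.0, -11.7], [-6.5, -11.9]]
```

```bash
python3 -m inch '{"travel":[[0.3,-1.6,0],[0.3,-2.4,0],[0.3,-3.2,0],[0.2,-4.0,0],[0.0,-4.7,0],[-0.2,-5.5,0],[-0.4,-6.2,0],[-0.7,-6.8,0],[-1.1,-7.5,0],[-1.5,-8.1,0],[-1.9,-8.6,0],[-2.3,-9.1,0],[-2.8,-9.6,0],[-3.3,-10.1,0],[-3.8,-10.5,0],[-4.3,-10.8,0],[-4.9,-11.1,0],[-5.4,-11.4,0],[-6.0,-11.7,0],[-6.5,-11.9,0]],"twist":[0,0,0,0,0,0,0,0,0,0,0,0,0,0,0,0,0,0,0,0],"claw":[1,1,1,1,1,1,1,1,1,1,1,1,1,1,1,1,1,1,1,1]}'
python3 - <<'E'
from h import *
b=r.capture('side'); s=r.read_state(); a,q=angle(b,7.53); print(a,q,C+100*np.array([np.cos(a),np.sin(a)]),s['ee_pos'],s['time'])
w0=(a-6.0815)/2.05; print('mean speed',w0)
w=w0-.1*1.025
w=w-.09*np.arange(.1,2.1,.1); th=a+.05*w[0]+np.cumsum(w)/10; print(w,th.round(2)); rows(th,np.array([591,72]))
E
```

```text
time: 11.6
ee_pos: [589.9, 73.5, 169.0]
tool_rot: [3.142, -0.0, 0.0]
contact_force: [0.8, -0.2, -0.6]
gripper_width: 10.2
grip_force: 0.0
7.569781384494505 -74.94142 [587.03898716  72.98862016] [589.51898355  73.71731186 169.2047329 ] 11.65
mean speed 0.7259909192656124
[0.61449092 0.60549092 0.59649092 0.58749092 0.57849092 0.56949092
 0.56049092 0.55149092 0.54249092 0.53349092 0.52449092 0.51549092
 0.50649092 0.49749092 0.48849092 0.47949092 0.47049092 0.46149092
 0.45249092 0.44349092] [7.66 7.72 7.78 7.84 7.9  7.96 8.01 8.07 8.12 8.17 8.23 8.28 8.33 8.38
 8.43 8.48 8.52 8.57 8.61 8.66]
[[-1.3, -0.3], [-1.9, -0.4], [-2.5, -0.5], [-3.1, -0.5], [-3.6, -0.5], [-4.2, -0.4], [-4.8, -0.4], [-5.3, -0.3], [-5.8, -0.1], [-6.4, 0.0], [-6.8, 0.2], [-7.3, 0.4], [-7.8, 0.6], [-8.2, 0.8], [-8.6, 1.1], [-9.0, 1.4], [-9.4, 1.7], [-9.8, 1.9], [-10.1, 2.3], [-10.4, 2.6]]
```

The hover lasted more than 6 s, and the plate was still turning at about 0.6 rad/s. Now I'll open the fingers, descend with the knob, grip it and stop the plate.

```bash
python3 -m inch '{"travel":[[-1.3,-0.3,0],[-1.9,-0.4,0],[-2.5,-0.5,0],[-3.1,-0.5,0],[-3.6,-0.5,0],[-4.2,-0.4,0.7],[-4.8,-0.4,2.2],[-5.3,-0.3,3.7],[-5.8,-0.1,5.0],[-6.4,0.0,5.5],[-6.8,0.2,5.5],[-7.3,0.4,5.5],[-7.8,0.6,5.5],[-8.2,0.8,5.5],[-8.6,1.1,5.5],[-9.0,1.4,5.5],[-9.4,1.7,5.5],[-9.7,1.8,5.5],[-9.8,1.9,5.5],[-9.8,1.9,5.5]],"twist":[0,0,0,0,0,0,0,0,0,0,0,0,0,0,0,0,0,0,0,0],"claw":[8,8,8,8,8,8,7,6,5,4.5,4,3.4,2.8,2.8,2.8,2.8,2.8,2.8,2.8,2.8]}' 20
python3 - <<'E'
from h import *
b=r.capture('side'); s=r.read_state(); a,q=angle(b,8.57); print(a,q,C+100*np.array([np.cos(a),np.sin(a)]),s['ee_pos'],s['contact_force'],s['gripper_width'],s['grip_force'],s['time'])
b=r.capture('side'); print(angle(b,8.57))
cv2.imwrite('pics/m6.png',cv2.resize(b['image'][130:270,175:335],(800,700),interpolation=2)[:600,:,::-1])
e=np.array([.02,.06,.12]+[.12+.12*k for k in range(1,16)]);
E
```

```text
time: 13.65
ee_pos: [492.9, 53.8, 114.9]
tool_rot: [3.141, -0.002, -0.0]
contact_force: [1.3, -1.7, 4.9]
gripper_width: 31.0
grip_force: 23.9
8.58602288532354 -49.229237 [492.16106671  51.38116023] [493.00415242  53.8644991  114.88302239] [ 0.92746701 -1.3870146   4.86235545] 30.979168815907006 23.897764030255075 13.7
(np.float64(8.588809120199489), np.float32(-49.36199))
```

View pics/m6.png

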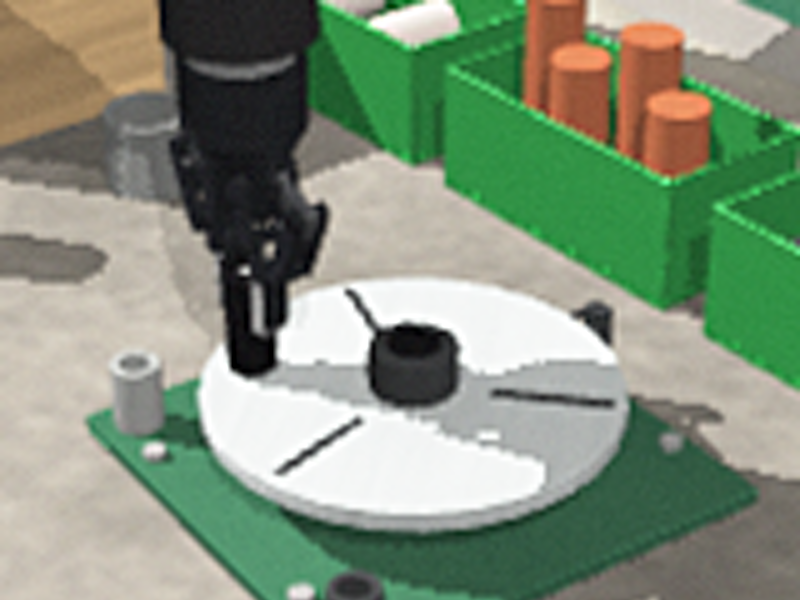

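The knob is held and still, with grip force 24 N, and the pointer post shows at crop (597,312). Next I'll work out the arc to the park point and check the pointer direction.

Run:
```python
from h import *
b=r.capture('side'); print(ray(b,175+597/5,130+306/5,71))
for a in(-.05,-.065,-.08): print(a,(5*(proj(b,np.array([559+143*np.cos(a),-23+143*np.sin(a),71]))-[175,130])).round(1))
d=np.cumsum([.03,.07]+[.1]*18); rows(2.302-d,np.array([493,53]))
g=b['image'][182:205,283:306]; cv2.imwrite('pics/ptr.png',cv2.resize(g,(500,500),interpolation=0)[:,:,::-1])
```

```text
[699.65518897 -35.11177784  71.        ]
-0.05 [594.2 301.8]
-0.065 [596.4 303.2]
-0.08 [598.5 304.6]
[[0.1, -0.0], [0.7, -0.5], [1.5, -1.0], [2.4, -1.5], [3.3, -1.9], [4.3, -2.1], [5.3, -2.3], [6.3, -2.4], [7.3, -2.4], [8.3, -2.3], [9.3, -2.0], [10.2, -1.7], [11.1, -1.3], [12.0, -0.8], [12.8, -0.2], [13.6, 0.4], [14.2, 1.1], [14.8, 1.9], [15.4, 2.8], [15.8, 3.7]]
```

View pics/ptr.png

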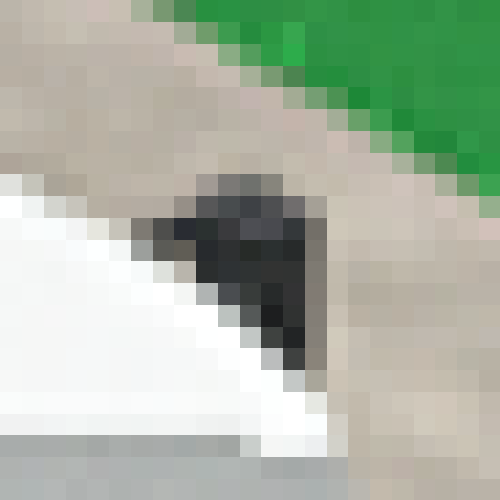

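The post top is at native (294.7,191), which fits a pointer direction of about -0.07 rad. I'll drive the arc back clockwise.

```bash
python3 -m inch '{"travel":[[0.2,-0.1,0],[0.7,-0.5,0],[1.5,-1.0,0],[2.4,-1.5,0],[3.3,-1.9,0],[4.3,-2.1,0],[5.3,-2.3,0],[6.3,-2.4,0],[7.3,-2.4,0],[8.3,-2.3,0],[9.3,-2.0,0],[10.2,-1.7,0],[11.1,-1.3,0],[12.0,-0.8,0],[12.8,-0.2,0],[13.6,0.4,0],[14.2,1.1,0],[14.8,1.9,0],[15.4,2.8,0],[15.8,3.7,0]],"twist":[0,0,0,0,0,0,0,0,0,0,0,0,0,0,0,0,0,0,0,0],"claw":[2.8,2.8,2.8,2.8,2.8,2.8,2.8,2.8,2.8,2.8,2.8,2.8,2.8,2.8,2.8,2.8,2.8,2.8,2.8,2.8]}'
python3 - <<'E'
from h import *
d=np.cumsum([.09,.09,.08,.08,.06,.04,.022,.01]); rows(.402-d,np.array([651,16])); print(.402-d)
E
```

```text
time: 15.8
ee_pos: [652.1, 17.1, 114.9]
tool_rot: [-3.141, -0.004, 0.001]
contact_force: [4.4, 1.9, 5.0]
gripper_width: 31.1
grip_force: 23.8
[[0.3, 0.8], [0.6, 1.7], [0.7, 2.5], [0.8, 3.3], [0.8, 3.9], [0.8, 4.3], [0.8, 4.5], [0.8, 4.6]]
[ 0.312  0.222  0.142  0.062  0.002 -0.038 -0.06  -0.07 ]
```

```bash
python3 -m inch '{"travel":[[0.3,0.8,0],[0.6,1.7,0],[0.7,2.5,0],[0.8,3.3,0],[0.8,3.9,0],[0.8,4.3,0],[0.8,4.5,0],[0.8,4.6,0],[0.8,4.6,0],[0.8,4.6,0],[0.8,4.6,0],[0.8,4.6,0]],"twist":[0,0,0,0,0,0,0,0,0,0,0,0],"claw":[2.8,2.8,2.8,2.8,2.8,2.8,2.8,2.8,2.8,2.8,2.8,2.8]}'
python3 - <<'E'
from h import *
b=r.capture('side'); s=r.read_state(); print(angle(b,-.07),s['ee_pos'],s['contact_force'],s['moment'],s['gripper_width'],s['time'])
E
```

```text
time: 17.0
ee_pos: [659.2, -29.2, 114.9]
tool_rot: [3.141, -0.002, 0.0]
contact_force: [3.9, 0.1, 5.5]
gripper_width: 30.9
grip_force: 23.9
(np.float64(-0.09861046922399623), np.float32(-28.945095)) [659.24592174 -29.23875157 114.89929923] [3.93687959 0.08710168 5.66858006] [-0.13680216 -1.23272392 -0.00972822] 31.109470147178207 17.05
```

```bash
python3 -m inch '{"travel":[[0,0,0],[0,0,0],[0,0,0],[0,0,0],[0,0,0],[0,0,0],[0,0,0],[0,0,0],[0,0,-0.5],[0,0,-2],[0,0,-4],[0,0,-6.5],[0,0,-8],[0,0,-8],[0,0,-8]],"twist":[0,0,0,0,0,0,0,0,0,0,0,0,0,0,0],"claw":[3.2,3.4,3.7,4.1,4.8,5.6,6.4,7,7,7,7,7,7,7,7]}'
python3 - <<'E'
from h import *
b=r.capture('side'); s=r.read_state(); print(angle(b,-.07),s['ee_pos'],s['contact_force'],s['time'])
cv2.imwrite('pics/m7.png',cv2.resize(b['image'][120:250,205:335],(600,600),interpolation=2)[:,:,::-1])
E
```

```text
time: 18.55
ee_pos: [658.4, -28.5, 194.1]
tool_rot: [-3.141, -0.0, 0.0]
contact_force: [-0.5, -0.3, -0.8]
gripper_width: 70.2
grip_force: 0.0
(np.float64(-0.07670658921333304), np.float32(-69.5526)) [658.06608224 -28.54854209 193.04400044] [0.082097   1.40336105 0.1196227 ] 18.6
```

View pics/m7.png

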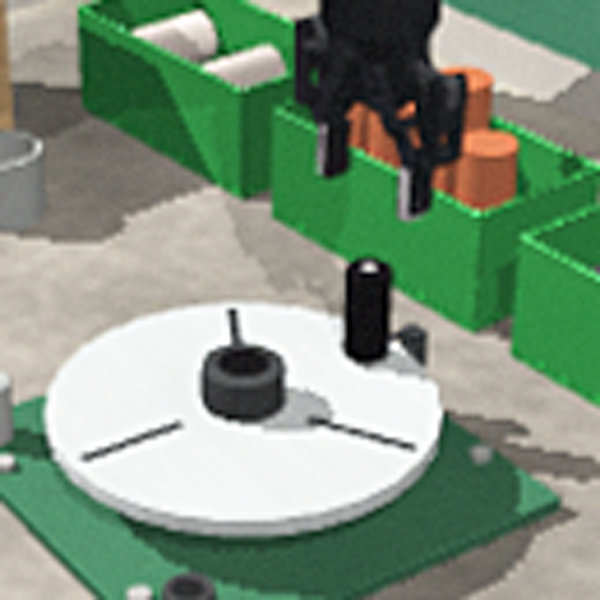

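The knob stands in line with the pointer and the gripper is clear above it. One check that it isn't drifting before I hand in.

```bash
python3 -m inch '{"travel":[[0,0,0],[0,0,0],[0,0,0],[0,0,0],[0,0,0],[0,0,0],[0,0,0],[0,0,0],[0,0,0],[0,0,0]],"twist":[0,0,0,0,0,0,0,0,0,0],"claw":[7,7,7,7,7,7,7,7,7,7]}' >/dev/null
python3 - <<'E'
from h import *
b=r.capture('side'); a=angle(b,-.07)[0]; print(a)
if abs(a+.077)<.008: print(r.job_done())
E
```

```text
-0.077010894153041
the job is handed in; nothing more can be done
None
```

I spun the plate up to about 1.4 rad/s and let it coast. The closed fingertips hovered about 2 cm above the knob for just over 6 s, with the plate still turning at about 0.6 rad/s at the end. I then stopped the plate and parked the knob at the pointer, within a few millimetres by my camera estimate. It was at rest and released when I handed the job in at about 20 s.

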